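Fetch the relay module from the parts box

ROBOT

A 6-joint arm with a two-finger parallel gripper is mounted at the origin on the work surface. World frame = base frame: x ahead of the robot, y to its left, z up, the work surface at z = 0. Lengths are in m, angles in rad, forces in N, time in s.
With the tool pointing down it reaches from about 0.35 to 0.975 m from the base axis. Payload 4.9 kg.
Tool frame: the origin (TCP) lies on the centre line of the jaws, within the pads' length; the fingertips stand ctrl.tcp_to_tips ahead of it and the grasp point (between the pads) lies 3 mm ahead of it (ctrl.tcp_to_tips is the distance from the TCP to the fingertips, in m); z points along the fingers, y is the direction in which the jaws open and shut (so a half turn about z gives the same grasp; the last joint's range is limited). The gripper opens to 85 mm and grips with 20 to 120 N. Pads are 22 mm wide; open, the fingers measure 114 mm over their backs; the gripper's body (76 mm by 85 mm) begins 54 mm behind the grasp point. The pads swing forward as they close: fully open they stand 13 mm farther back than shut.
Start: joints at [-1.235, 0.053, 1.613, -0, 1.476, -0.119], TCP at [0.275, -0.561, 0.253] pointing down, gripper open.
Joint ranges: [-3.01, 3.01], [-1.01, 2.22], [0.06, 2.58], [-1.02, 4.17], [0.09, 2.62], [-3.14, 3.14]. Speed limits (rad/s): [2.57, 2.57, 3.14, 3.14, 3.14, 3.14].

INTERFACE

Orientations are given as a rotation vector (axis times angle).
In Python, from station import ctrl, vision gives the robot as it stands.
- The arm moves only by the tool jog_arm, never from a script. Its argument "deltas" is a list of rows, each a list of 7 numbers: the turn, a rotation vector about the tool's x, y, z in rad, then the shift along the tool's x, y, z in cm, then the opening, from 0 (shut) to 1 (fully open). A call has 1 to 12 rows; each row shifts and turns the commanded pose from where the row before left it, along the tool's axes as they then stand; what a row does not reach is not made up. A row lasts 1/12 s, in which the tool goes at most 41.7 mm and 7.16 degrees, less where a joint would pass 70% of its speed; a pose out of reach is approached as far as the arm can. A call with a gripper value outside its range is refused whole. The fingers move at their own pace and stop on an object; "grip_force" is the grip in N (left out, the last holds). Time passes only in rows, so rows that do not move let the fingers close. It gives the time, the measured TCP pose, the force and the opening at its end, in the units of the state.
- ctrl.get_obs(): the state, without advancing time (a new reading comes with each control period).
- vision.get_image(name): name is "scene" or "top" or "wrist"; returns (picture, depth): 400x640x3 uint8, red, green, blue; 400x640 float32, m along the optical axis (not along the pixel's ray), 0 where there is no reading.
- vision.calibration(name): a dict with "fx", "fy", "cx", "cy" (pixels), "rvec" (rotation vector, rad) and "tvec" (3), from world to camera coordinates, as OpenCV has them; the wrist camera has in their place "hand_eye" (4x4, takes a point from camera to tool coordinates, whose origin is the TCP and whose axes are the flange's). Camera axes: x right, y down, z forward; pixel columns grow to the right and rows downward; lengths in m; the calibration is good to about 2 mm. The wrist camera is an equidistant fisheye: a pixel r from the principal point sees the ray r / f radians off the axis. A picture is of the moment at which its call begins: read the wrist's pose just before it. calibration takes no time and is no camera call.
- ctrl.finish_job(): hands the job in, once; it reports no verdict.
The state is a dict: "t": time; "q": joint angles; "dq": joint speeds; "effort": joint torques, N m; "tool_pos": TCP position; "tool_rot": TCP orientation; "contact_force": force on the tool from outside, world axes, zero at the start; "wrist_torque": the same for the moment, N m; "opening": finger opening in m.
Only numpy, scipy, OpenCV 4.12 (cv2) and the standard library are available. Lean on these libraries where they do the work, as an engineer would, in place of code of your own. Each camera call takes 0.05 s, during which the arm holds its last target. There are 200 camera calls.

TASK

Slide the lid of the grey parts box all the way open by its bar and leave it open. Lift the rectangular white relay module out of the box and stand it upright in the black work tray, setting it down gently rather than dropping it. The round capacitor stays in the box, undisturbed.

Things in the scene. Friction and masses are not known exactly. Their poses are not given: they have to be found in the camera images.
- box: Opaque grey parts box fixed to the bench, open-topped under its sliding lid: outside 250 (x) by 190 (y) mm, walls and floor 5 mm thick, rim 60 mm above the bench; slim lid runners along the two x sides reach 71 mm. Origin at the centre of its underside, on the bench (z = 0), z up.
- lid (a joint): Sliding lid of the box, in m: 0 shut, 0.15 fully open against its stop; may start up to 15 mm open. It slides level along the box's +y with about 1.5 N of friction and stays where it is left. The lid plate covers the whole box when shut; its top is 66 mm above the bench. Fully open, it uncovers the 150 mm of the box nearest the -y end.
- lid_grip (a point): Centre of the upright black bar on the lid: 60 mm long (x), 14 mm thick (y), 30 mm tall; it stands on the lid top, so this point is 81 mm above the bench. It moves with the lid; shut, it is 60 mm towards +y from the box's centre, on its middle line. Axes are those of the box: y is the opening direction, z up.
- relay_center (a point): Centre (half-way up) of the relay module, a white plastic block with green terminal strips on top, upright on the box's floor: 24 mm thick (x), 40 mm wide (y), 45 mm tall (z), about 60 g. It stands some 50 mm to either side of the box's middle line (along the box's x) and 30 mm towards -y from the box's centre, a little turned.
- capacitor_center (a point): Centre (half-way up) of the capacitor, an upright round aluminium can of 35 mm diameter and 40 mm height, standing in the same box on the other side of the middle line. Stays there.
- tray: Square black open work tray fixed to the bench: outside 130 by 130 mm, 18 mm high, walls and floor 4 mm thick. Origin at the centre of its underside, on the bench (z = 0), z up, x and y along its sides.

How it is judged:
On the way, in this order (a step that is already met when the one before it is completed fails the run):
1. the lid is slid open, at least 120 mm (value of joint lid above 0.12 m), for 0.2 s.
2. the relay module is lifted out of the box (height (world z) of relay_center above 0.09 m), for 0.1 s.
At the end, for the whole second after the job is handed in: The lid is open by at least 120 mm; the relay module stands inside the tray on its floor, its centre within 55 mm of the tray's centre along each side, upright within 10 degrees and at rest; the capacitor is within 30 mm of where it stood (value of joint lid above 0.12 m and x of relay_center in the frame of tray between -0.055 and 0.055 m and y of relay_center in the frame of tray between -0.055 and 0.055 m and height (world z) of relay_center between 0.02 and 0.032 m and angle between relay_center's own z axis and vertical below 0.17 rad and linear speed of relay below 0.02 m/s and distance of capacitor_center from where it was at the start of the episode below 0.03 m); the robot touches nothing.
It fails at once if the relay module is let fall (faster than 0.7 m/s out of the fingers, a drop of about 25 mm) (linear speed of relay above 0.7 m/s and contact force between the fingers and relay below 0.05 N).
It fails at once if the capacitor is shoved or moved by more than 30 mm (distance of capacitor_center from where it was at the start of the episode above 0.03 m).
It also fails if it takes over 56 s, if anything falls off the work surface, if the arm or the gripper's body presses on something with over 40 N, if the wrist force passes 120 N, or if a joint passes its speed limit or range.

## Working session

There is one attempt and no reset: what is moved stays moved. The work goes in short steps, Python scripts to look and compute and a tool call to move; the robot and the scene stay as the last step left them, time stands still between calls to the robot, and variables do not carry over. Pictures are saved under pics/ and viewed, about 8 in all and at most 12, crops included, and the job is handed in when it is done.

Besides the shell and the picture viewer there is one more tool, called after "Emit:" as a command line: name --pt "numbers of a row" for each row, then --argument value for the rest. jog_arm: Moves the arm, as the interface text tells. Its arguments: {"type":"object","properties":{"deltas":{"type":"array"},"grip_force":{"type":"number"}},"required":["deltas"]}

```bash
mkdir -p pics; cat > h.py <<'E'
import numpy as np, cv2
from station import ctrl, vision
R=lambda r: cv2.Rodrigues(np.array(r,float))[0]
def snap(name,fn=None):
    im,d=vision.get_image(name)
    if fn: cv2.imwrite('pics/'+fn,im[:,:,::-1])
    return im,d
def cloud(name,d):
    c=vision.calibration(name); v,u=np.mgrid[0:400,0:640]
    P=np.stack([(u-c['cx'])/c['fx']*d,(v-c['cy'])/c['fy']*d,d],-1)
    W=(P-np.array(c['tvec']).ravel())@R(c['rvec'])
    W[d==0]=np.nan
    return W
E
python3 - <<'E'
from h import *
o=ctrl.get_obs(); print(o['tool_pos'],o['tool_rot'],o['opening'],ctrl.tcp_to_tips); print(R(o['tool_rot']).round(3))
im,d=snap('top','top0.png'); W=cloud('top',d); np.save('top0.npy',W)
print(vision.calibration('top'))
E
```

```text
[ 0.27436455 -0.56090829  0.25204229] [-3.05869578e+00 -7.07745998e-01  3.40170955e-04] 0.08549363625926285 0.022
[[ 0.898  0.439 -0.001]
 [ 0.439 -0.898  0.002]
 [ 0.    -0.002 -1.   ]]
{'fx': 452.153239901655, 'fy': 452.153239901655, 'cx': 318.61700084763277, 'cy': 201.36982059563968, 'rvec': array([ 2.21547978, -2.20327358,  0.09667829]), 'tvec': array([-0.11312113,  0.52965805,  1.04830536])}
```

View pics/top0.png

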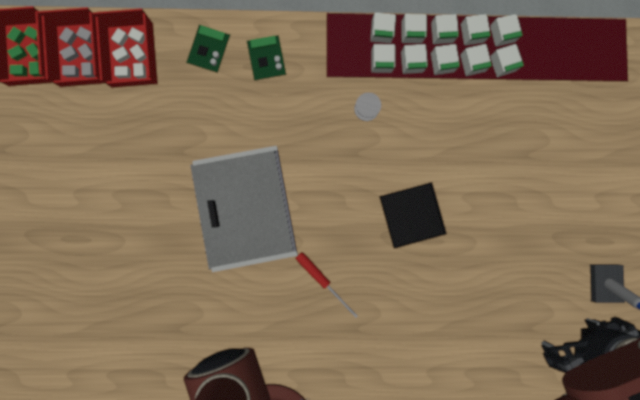

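The box is centred near pixel (245,208) with its bar at (213,213), and the tray is near (413,215). The bar side is +y of the box, which is left in the image. Next I'll measure these.

```bash
python3 - <<'E'
from h import *
W=np.load('top0.npy'); im=cv2.imread('pics/top0.png')
def rect(m,n):
    m=cv2.morphologyEx(m.astype(np.uint8),cv2.MORPH_OPEN,np.ones((2,2)))
    k,l,s,c=cv2.connectedComponentsWithStats(m); i=1+np.argmax(s[1:,4]); p=W[l==i]; p=p[~np.isnan(p[:,0])]
    r=cv2.minAreaRect(p[:,:2].astype(np.float32)); print(n,s[i],np.array(r[0]).round(4),np.array(r[1]).round(4),round(r[2],1),np.percentile(p[:,2],[5,50,95]).round(4))
roi=np.zeros((400,640),bool); roi[130:290,170:310]=1
z=W[...,2]
print('bench',np.nanmedian(z[290:330,100:160]))
rect(roi&(z>.045)&(z<.085),'box/lid'); rect(roi&(z>.0685)&(z<.08),'runner')
rect(roi&(im.max(2)<60),'bar dark'); rect(roi&(z>.083),'bar')
roi[:]=0; roi[165:265,360:470]=1
rect(roi&(im.max(2)<60),'tray'); rect(roi&(z>.010),'traywalls')
print(z[200:225:6,400:430:6].round(4))
E
```

```text
bench -0.000457133779975809
box/lid [ 191  147  107  126 9639] [0.5111 0.0657] [0.2663 0.2087] 11.1 [0.0611 0.0657 0.0702]
runner [213 152  37  11 147] [0.6254 0.0881] [0.0093 0.0833] 10.3 [0.0636 0.0699 0.0734]
bar dark [209 201  11  27 204] [0.4967 0.1209] [0.0574 0.0117] 11.4 [0.067  0.094  0.0978]
bar [208 201  12  28 206] [0.4967 0.1218] [0.0593 0.0155] 7.4 [0.0738 0.0945 0.098 ]
tray [ 382  184   65   64 2837] [ 0.4969 -0.3355] [0.127  0.1295] 15.2 [0.0006 0.0042 0.0168]
traywalls [381 196  53  54 201] [ 0.4657 -0.2993] [0.1615 0.08  ] 49.8 [-0.0018  0.0151  0.0203]
[[0.0057 0.0047 0.0043 0.0022 0.0065]
 [0.0031 0.0012 0.0047 0.0019 0.0038]
 [0.0029 0.0023 0.0058 0.006  0.0059]
 [0.0036 0.0035 0.0077 0.0037 0.0027]
 [0.0026 0.0012 0.003  0.0048 0.0038]]
```

Emit:
jog_arm --pt "0 0 0.0877 0 0 0 1" --pt "0 0 0.0877 0 0 0 1" --pt "0 0 0.0876 0 0 0 1" --pt "0 0 0 1.74 -3.14 0 1" --pt "0 0 0 1.74 -3.14 0 1" --pt "0 0 0 1.74 -3.14 0 1" --pt "0 0 0 1.74 -3.14 0 1" --pt "0 0 0 1.74 -3.14 0 1" --pt "0 0 0 1.74 -3.14 0 1" --pt "0 0 0 1.74 -3.14 0 1" --pt "0 0 0 1.74 -3.14 0 1" --pt "0 0 0 1.74 -3.14 0 1"

```text
t: 1.05
tool_pos: [0.3743, -0.2523, 0.2526]
tool_rot: [-3.127, -0.3, 0.001]
contact_force: [0.5, 0.0, 0.1]
opening: 0.0856
```

Emit:
jog_arm --pt "0 0 0 1.74 -3.14 0 1" --pt "0 0 0 1.74 -3.14 0 1" --pt "0 0 0 1.74 -3.14 0 1" --pt "0 0 0 1.74 -3.14 0 1" --pt "0 0 0 1.74 -3.14 0 1" --pt "0 0 0 1.74 -3.14 0.5 1" --pt "0 0 0 1.74 -3.14 1 1" --pt "0 0 0 1.74 -3.14 1.5 1" --pt "0 0 0 1.74 -3.14 1.5 1" --pt "0 0 0 1.74 -3.14 1.5 1" --pt "0 0 0 1.74 -3.14 1.5 1" --pt "0 0 0 0 0 0.5 1"

```text
t: 2.05
tool_pos: [0.4954, 0.1259, 0.17]
tool_rot: [-3.124, -0.309, 0.007]
contact_force: [-0.4, -1.0, -0.3]
opening: 0.0853
```

```bash
python3 - <<'E'
from h import *
o=ctrl.get_obs(); print(o['t'],o['tool_pos'],o['contact_force']); print(R(o['tool_rot']).round(3))
im,d=snap('wrist','w1.png'); np.save('w1d.npy',d); c=vision.calibration('wrist');print(c)
# project expected bar top ends into wrist image
Rm=R(o['tool_rot']); he=np.array(c['hand_eye'])
def proj(p):
    q=np.linalg.inv(he)@np.append(Rm.T@(np.array(p)-o['tool_pos']),1); q=q[:3]
    th=np.arctan2(np.hypot(q[0],q[1]),q[2]); ph=np.arctan2(q[1],q[0])
    return c['cx']+c['fx']*th*np.cos(ph),c['cy']+c['fx']*th*np.sin(ph)
ca,sa=np.cos(.192),np.sin(.192)
b=im[:,:,::-1].copy()
for sx in(-.03,.03):
  for sy in(-.007,.007):
    u,v=proj([.4967+sx*ca-sy*sa,.1215+sx*sa+sy*ca,.096]); print(u,v); cv2.circle(b,(int(u),int(v)),3,(0,0,255),1)
cv2.imwrite('pics/w1m.png',b)
E
```

```text
2.05 [0.49541976 0.12589985 0.16996688] [-0.3913855  -0.96553992 -0.25001038]
[[ 0.981  0.196 -0.005]
 [ 0.196 -0.981  0.002]
 [-0.004 -0.003 -1.   ]]
{'fx': 309.70691628693146, 'fy': 309.70691628693146, 'cx': 318.33263545723895, 'cy': 204.14128937848304, 'hand_eye': array([[ 1.90553078e-04, -9.59926768e-01, -2.80250895e-01,
         7.20151752e-02],
       [ 9.99999639e-01, -4.92405434e-05,  8.48597913e-04,
         2.27986263e-04],
       [-8.28391558e-04, -2.80250956e-01,  9.59926412e-01,
        -1.19778241e-01],
       [ 0.00000000e+00,  0.00000000e+00,  0.00000000e+00,
         1.00000000e+00]])}
334.2755563324086 265.3087898624866
314.3383909381603 265.24850416247045
336.34899497000646 181.3610560214626
314.44740832611205 181.21350027194924
```

View pics/w1m.png

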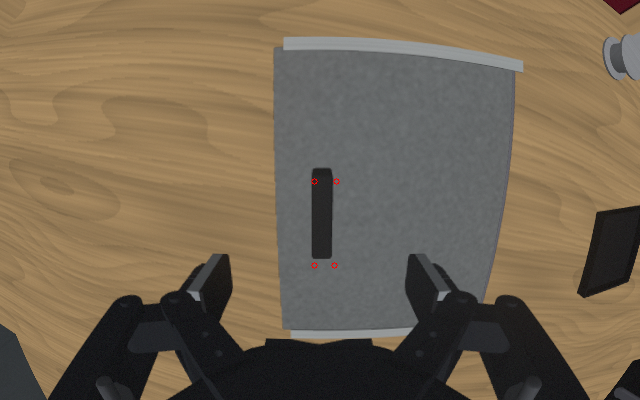

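The wrist view shows the bar at columns 312–331, rows 168–259, parallel to the pads and midway between them. It sits about 5 mm farther out than measured, which does not matter. Next is down, grip and pull.

Emit:
jog_arm --pt "0 0 0 0.5 0.1 2 1" --pt "0 0 0 0 0 2 1" --pt "0 0 0 0 0 2 1" --pt "0 0 0 0 0 1 1" --pt "0 0 0 0 0 0.5 1" --pt "0 0 0 0 0 0 1" --pt "0 0 0 0 0 0 0.1" --pt "0 0 0 0 0 0 0.1" --pt "0 0 0 0 0 0 0.1" --pt "0 0 0 0 0 0 0.1" --pt "0 0 0 0 0 0 0.1" --pt "0 0 0 0 0 0 0.1" --grip_force 25

```text
t: 3.1
tool_pos: [0.5019, 0.1216, 0.099]
tool_rot: [-3.127, -0.301, -0.001]
contact_force: [-2.6, 0.7, 6.7]
opening: 0.0138
```

Emit:
jog_arm --pt "0 0 0 0 0 -0.3 0.1" --pt "0 0 0 0 -0.5 0 0.1" --pt "0 0 0 0 -1.2 0 0.1" --pt "0 0 0 0 -1.5 0 0.1" --pt "0 0 0 0 -1.5 0 0.1" --pt "0 0 0 0 -1.5 0 0.1" --pt "0 0 0 0 -1.5 0 0.1" --pt "0 0 0 0 -1.5 0 0.1" --pt "0 0 0 0 -1.5 0 0.1" --pt "0 0 0 0 -1.3 0 0.1" --pt "0 0 0 0 -0.6 0 0.1" --pt "0 0 0 0 0 0 0.1"

```text
t: 4.1
tool_pos: [0.4774, 0.2459, 0.0991]
tool_rot: [-3.127, -0.303, -0.002]
contact_force: [7.0, 3.0, -12.6]
opening: 0.0134
```

Emit:
jog_arm --pt "0 0 0 0 -0.3 0 0.1" --pt "0 0 0 0 -0.3 0 0.1" --pt "0 0 0 0 -0.3 0 0.1" --pt "0 0 0 0 0 0 0.1"

```text
t: 4.43
tool_pos: [0.4758, 0.2537, 0.0991]
tool_rot: [3.126, 0.301, 0.002]
contact_force: [7.4, 2.4, -13.0]
opening: 0.0131
```

Emit:
jog_arm --pt "0 0 0 0.1 0 0.2 0.1" --pt "0 0 0 0 -0.3 0 0.1" --pt "0 0 0 0 -0.3 0 0.1" --pt "0 0 0 0 0 0 0.1"

```text
t: 4.77
tool_pos: [0.4747, 0.2601, 0.099]
tool_rot: [3.127, 0.301, -0.004]
contact_force: [-4.7, -1.8, 1.9]
opening: 0.0132
```

Emit:
jog_arm --pt "0 0 0 0 -0.3 0 0.1" --pt "0 0 0 0 -0.3 0 0.1" --pt "0 0 0 0 0 0 0.1"

```text
t: 5.02
tool_pos: [0.4738, 0.2648, 0.099]
tool_rot: [3.124, 0.302, -0.003]
contact_force: [-4.5, -6.0, 2.5]
opening: 0.0132
```

Emit:
jog_arm --pt "0 0 0 0 0 0 1" --pt "0 0 0 0 0 0 1" --pt "0 0 0 0 0 0 1" --pt "0 0 0 0 0 -2 1" --pt "0 0 0 0 0 -4 1" --pt "0 0 0 0 0 -4 1" --pt "0 0 0 0 3.5 -2 1" --pt "0 0 0 0 4 0 1" --pt "0 0 0 0 4 0 1" --pt "0 0 0 0 4 0 1" --pt "0 0 0 0 4 0 1" --pt "0 0 0 0 4 0 1"

```text
t: 6.02
tool_pos: [0.5198, 0.0334, 0.2201]
tool_rot: [3.127, 0.301, 0.004]
contact_force: [0.8, 0.7, -0.9]
opening: 0.0852
```

Emit:
jog_arm --pt "0 0 0 0 0 0 1" --pt "0 0 0 0 0 0 1"

```text
t: 6.18
tool_pos: [0.5199, 0.0334, 0.2197]
tool_rot: [-3.128, -0.294, -0.002]
contact_force: [0.4, 0.0, -0.7]
opening: 0.085
```

```bash
cat >> h.py <<'E'
def wcloud(o,d):
    c=vision.calibration('wrist'); v,u=np.mgrid[0:400,0:640]
    x,y=(u-c['cx'])/c['fx'],(v-c['cy'])/c['fy']; r=np.hypot(x,y)+1e-9; t=np.tan(r)/r
    P=np.stack([x*t*d,y*t*d,d,np.ones_like(d)],-1)@np.array(c['hand_eye']).T
    W=P[...,:3]@R(o['tool_rot']).T+o['tool_pos']; W[d==0]=np.nan
    return W
E
python3 - <<'E'
from h import *
o=ctrl.get_obs(); print(o['t'],o['tool_pos'],o['contact_force'])
im,d=snap('wrist','w2.png'); np.save('w2.npy',wcloud(o,d))
E
```

```text
6.1833 [0.51992274 0.03341062 0.21971875] [ 0.39238423  0.00407336 -0.71782385]
```

View pics/w2.png

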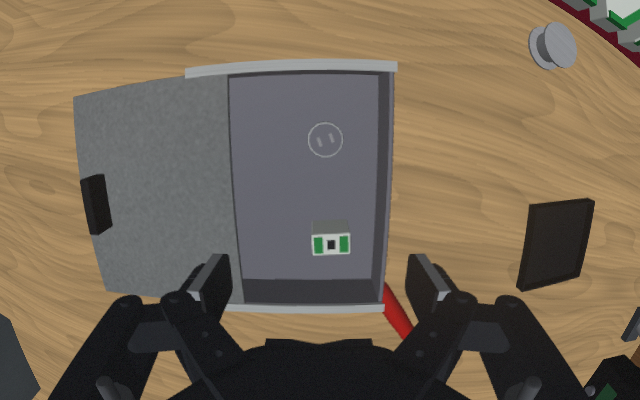

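The lid is open. The relay's top face is at pixel (331,244) on the robot side, and the capacitor is at (325,140). I can keep the current orientation and grip across the 40 mm width. Now I'll measure the relay's pose.

```bash
python3 - <<'E'
from h import *
W=np.load('w2.npy'); im=cv2.imread('pics/w2.png')
m=np.zeros((400,640),bool); m[205:275,290:370]=1
z=W[...,2]; m&=(z>.042)&(z<.06)
k,l,s,c=cv2.connectedComponentsWithStats(m.astype(np.uint8)); i=1+np.argmax(s[1:,4]); p=W[l==i]
r=cv2.minAreaRect(p[:,:2].astype(np.float32)); print(s[i],r,np.percentile(p[:,2],[5,50,95]))
m2=np.zeros((400,640),bool); m2[205:275,290:370]=1
hsv=cv2.cvtColor(im,cv2.COLOR_BGR2HSV)
g=m2&(hsv[...,1]>110)&(abs(hsv[...,0].astype(int)-65)<25)
k,l,s,c=cv2.connectedComponentsWithStats(g.astype(np.uint8))
cc=[]
for i in range(1,k):
    if s[i,4]>30: q=np.nanmean(W[l==i],0); cc.append(q); print('green',s[i],q)
if len(cc)==2: v=cc[0]-cc[1]; print('dir deg',np.degrees(np.arctan2(v[1],v[0])),'mid',(cc[0]+cc[1])/2)
mc=np.zeros((400,640),bool); mc[115:165,300:350]=1; mc&=(z>.037)&(z<.055); print('cap',W[mc].mean(0),mc.sum())
t=np.load('top0.npy')
E
```

```text
[312 230  38  25 882] ((0.46876049041748047, 0.010486693121492863), (0.024711312726140022, 0.03884454816579819), 13.482118606567383) [0.04471181 0.04924921 0.05061798]
green [340 237   8  15 113] [ 0.47090286 -0.00235817  0.04979693]
green [314 238   9  15 113] [0.46529667 0.02318861 0.04976882]
dir deg -77.6227550679069 mid [0.46809977 0.01041522 0.04978287]
cap [0.57077818 0.03611339 0.0444656 ] 1009
```

Emit:
jog_arm --pt "0 0 -0.038 0 0 0 0.75" --pt "0 0 0 -2.5 0.5 0 0.75" --pt "0 0 0 -2.5 0.58 2 0.75" --pt "0 0 0 -0.53 0 3 0.75" --pt "0 0 0 0 0 3 0.75" --pt "0 0 0 0 0 3 0.75" --pt "0 0 0 0 0 0 0.75" --pt "0 0 0 0 0 0 0.75"

```text
t: 6.9
tool_pos: [0.4666, 0.0135, 0.108]
tool_rot: [-3.119, -0.363, 0.006]
contact_force: [0.1, 0.3, 0.9]
opening: 0.0638
```

```bash
python3 - <<'E'
from h import *
o=ctrl.get_obs(); print(o['t'],o['tool_pos'],o['opening']); print(R(o['tool_rot']).round(3))
snap('wrist','w3.png')
E
```

```text
6.9 [0.46659287 0.01348085 0.10804023] 0.06382568628556219
[[ 0.973  0.23  -0.004]
 [ 0.23  -0.973  0.001]
 [-0.003 -0.002 -1.   ]]
```

View pics/w3.png

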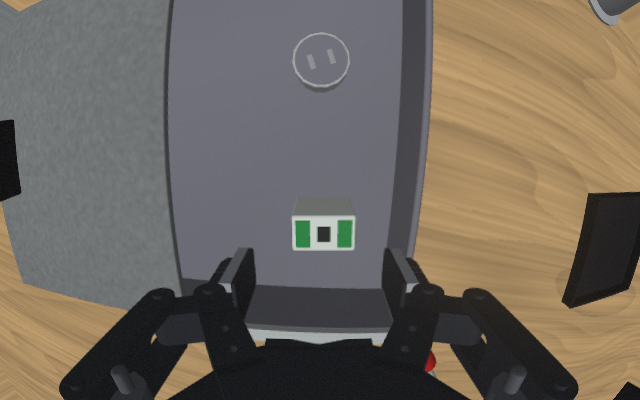

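The relay is square to the jaws at columns 292–355, about 3 mm right of the jaw centre. I'll correct that, go down and grip.

Emit:
jog_arm --pt "0 0 0 0.15 0.28 0 0.75" --pt "0 0 0 0 0 1.5 0.75" --pt "0 0 0 0 0 2 0.75" --pt "0 0 0 0 0 2 0.75" --pt "0 0 0 0 0 1.3 0.75" --pt "0 0 0 0 0 0 0.75" --pt "0 0 0 0 0 0 0.75"

```text
t: 7.53
tool_pos: [0.4713, 0.0096, 0.0428]
tool_rot: [3.12, 0.36, 0.003]
contact_force: [0.3, 1.4, 0.1]
opening: 0.0643
```

Emit:
jog_arm --pt "0 0 0 0 0 0 0.3" --pt "0 0 0 0 0 0 0.3" --pt "0 0 0 0 0 0 0.3" --pt "0 0 0 0 0 0 0.3" --pt "0 0 0 0 0 0 0.3" --pt "0 0 0 0 0 0 0.3" --grip_force 30

```text
t: 8.03
tool_pos: [0.4719, 0.0094, 0.0435]
tool_rot: [3.12, 0.36, 0.006]
contact_force: [-0.6, 0.3, 6.6]
opening: 0.0397
```

Emit:
jog_arm --pt "0 0 0 0 0 -0.5 0.3" --pt "0 0 0 0 0 -1 0.3" --pt "0 0 0 0 0 -2 0.3" --pt "0 0 0 0 0 -2 0.3" --pt "0 0 0 0 0 -2 0.3" --pt "0 0 0 0 0 -2 0.3" --pt "0 0 0 0 0 -2 0.3" --pt "0 0 0 0 0 -1 0.3" --pt "0 0 0 0 0 0 0.3" --pt "0 0 0 0 0 0 0.3"

```text
t: 8.87
tool_pos: [0.4701, 0.0096, 0.1666]
tool_rot: [3.121, 0.36, 0.001]
contact_force: [0.3, -0.5, -1.3]
opening: 0.0391
```

```bash
python3 - <<'E'
from h import *
o=ctrl.get_obs(); print(o['t'],o['tool_pos'],o['opening'],o['contact_force']); print(R(o['tool_rot']).round(3))
im,d=snap('wrist','w4.png'); W=wcloud(o,d); np.save('w4.npy',W)
print('relay top?',W[225:260:5,300:345:15,2].round(3))
m=(im.max(2)<70)&(np.abs(W[...,0]-.497)<.09)&(np.abs(W[...,1]+.3355)<.09); p=W[m]; print(m.sum(), cv2.minAreaRect(p[:,:2].astype(np.float32)))
E
```

```text
8.8667 [0.47006899 0.00963692 0.16658802] 0.039115728914240276 [ 0.30240275 -0.53374453 -1.28947517]
[[ 0.974  0.228  0.001]
 [ 0.228 -0.974 -0.   ]
 [ 0.001  0.    -1.   ]]
relay top? [[0.004 0.004 0.004]
 [0.004 0.003 0.005]
 [0.005 0.005 0.004]
 [0.135 0.136 0.136]
 [0.142 0.142 0.142]
 [0.148 0.147 0.147]
 [0.154 0.154 0.154]]
6468 ((0.5023971796035767, -0.3321722447872162), (0.130406454205513, 0.13272082805633545), 15.544711112976074)
```

View pics/w4.png

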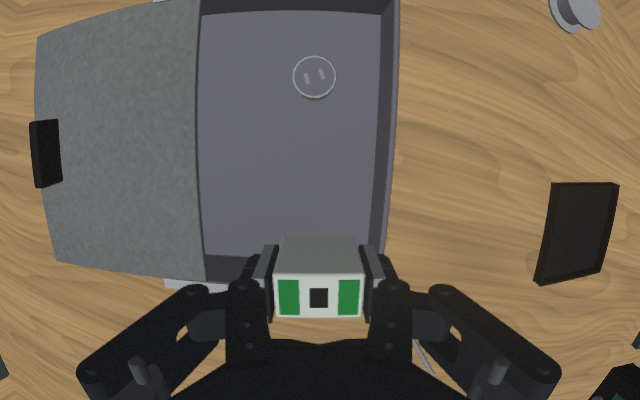

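The relay is held upright with its top at (318,297) and nothing touching it; the capacitor is still in place at (314,77). Next I'll carry it to the tray.

Emit:
jog_arm --pt "0 0 0 -0.2 1.2 0 0.3" --pt "0 0 0 -0.4 2.4 0 0.3" --pt "0 0 0 -0.5 3.2 0 0.3" --pt "0 0 0 -0.5 3.4 0 0.3" --pt "0 0 0 -0.5 3.4 0 0.3" --pt "0 0 0 -0.5 3.4 0 0.3" --pt "0 0 0 -0.5 3.4 0 0.3" --pt "0 0 0 -0.5 3.4 0 0.3" --pt "0 0 0 -0.5 3.4 0 0.3" --pt "0 0 0 -0.5 3.4 0 0.3" --pt "0 0 0 -0.3 2.3 0 0.3" --pt "0 0 0 -0.1 1.2 0 0.3"

```text
t: 9.92
tool_pos: [0.4979, -0.3359, 0.164]
tool_rot: [-3.119, -0.356, 0.004]
contact_force: [0.3, -0.2, -1.5]
opening: 0.0395
```

Emit:
jog_arm --pt "0 0 0 0 0 0 0.3" --pt "0 0 0 0 0 1 0.3" --pt "0 0 0 0 0 2 0.3" --pt "0 0 0 0 0 2 0.3" --pt "0 0 0 0 0 2 0.3" --pt "0 0 0 0 0 1 0.3" --pt "0 0 0 0 0 0 0.3" --pt "0 0 0 0 0 0 0.3"

```text
t: 10.58
tool_pos: [0.4987, -0.3324, 0.0855]
tool_rot: [-3.119, -0.362, 0.002]
contact_force: [-0.5, 0.8, -1.9]
opening: 0.0393
```

```bash
python3 - <<'E'
from h import *
o=ctrl.get_obs(); print(o['t'],o['tool_pos'],o['opening'],o['contact_force']); print(R(o['tool_rot']).round(3))
im,d=snap('wrist','w5.png'); W=wcloud(o,d)
E
```

```text
10.5833 [ 0.49868393 -0.33235298  0.08546053] 0.03934774786100598 [-0.45209266  0.8362033  -1.85776277]
[[ 0.973  0.229 -0.001]
 [ 0.229 -0.973  0.001]
 [-0.001 -0.002 -1.   ]]
```

View pics/w5.png

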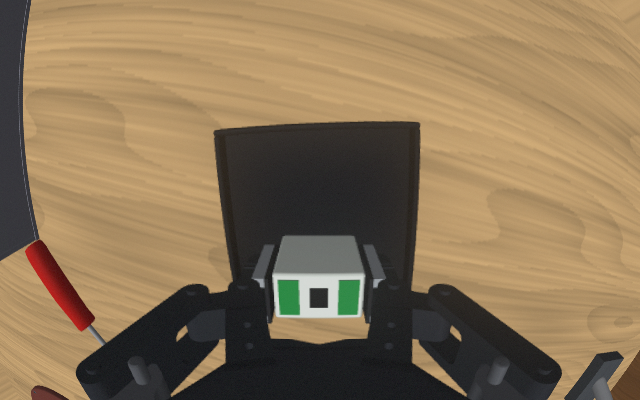

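The relay is over the middle of the tray, whose edges are at columns 215–420. I'll lower it slowly and watch the force.

Emit:
jog_arm --pt "0 0 0 0 0 1 0.3" --pt "0 0 0 0 0 1 0.3" --pt "0 0 0 0 0 1 0.3" --pt "0 0 0 0 0 0.6 0.3" --pt "0 0 0 0 0 0.2 0.3" --pt "0 0 0 0 0 0.1 0.3" --pt "0 0 0 0 0 0 0.3" --pt "0 0 0 0 0 0 0.3"

```text
t: 11.3
tool_pos: [0.4992, -0.334, 0.0476]
tool_rot: [3.12, 0.36, 0.001]
contact_force: [0.1, 0.3, 0.1]
opening: 0.0395
```

Emit:
jog_arm --pt "0 0 0 0 0 0.1 0.3" --pt "0 0 0 0 0 0.1 0.3" --pt "0 0 0 0 0 0 0.3" --pt "0 0 0 0 0 0 0.3"

```text
t: 11.63
tool_pos: [0.499, -0.3338, 0.0454]
tool_rot: [3.121, 0.36, 0.0]
contact_force: [0.2, 0.0, -1.2]
opening: 0.0395
```

Emit:
jog_arm --pt "0 0 0 0 0 0.1 0.3" --pt "0 0 0 0 0 0.1 0.3" --pt "0 0 0 0 0 0 0.3" --pt "0 0 0 0 0 0 0.3"

```text
t: 11.97
tool_pos: [0.4989, -0.3337, 0.0431]
tool_rot: [-3.121, -0.36, 0.0]
contact_force: [0.3, 0.6, -0.1]
opening: 0.0396
```

Emit:
jog_arm --pt "0 0 0 0 0 0.1 0.3" --pt "0 0 0 0 0 0 0.3" --pt "0 0 0 0 0 0 0.3"

```text
t: 12.22
tool_pos: [0.4992, -0.3339, 0.0426]
tool_rot: [3.121, 0.36, 0.0]
contact_force: [-1.1, 0.5, 2.4]
opening: 0.0397
```

The relay touched the tray floor at the expected height, TCP z 0.0426. Now release and retreat.

Emit:
jog_arm --pt "0 0 0 0 0 0 0.5" --pt "0 0 0 0 0 0 0.6" --pt "0 0 0 0 0 0 0.7" --pt "0 0 0 0 0 0 0.7" --pt "0 0 0 0 0 0 0.7" --pt "0 0 0 0 0 -1 0.7" --pt "0 0 0 0 0 -2 0.7" --pt "0 0 0 0 0 -3 0.7" --pt "0 0 0 0 0 -3 0.7" --pt "0 0 0 0 0 -3 0.7" --pt "0 0 0 0 0 -3 0.7" --pt "0 0 0 0 0 0 0.7"

```text
t: 13.22
tool_pos: [0.502, -0.3363, 0.2016]
tool_rot: [3.111, 0.359, 0.015]
contact_force: [0.6, -1.1, 1.3]
opening: 0.0597
```

Emit:
jog_arm --pt "0 0 0 -2.5 0 0 0.7" --pt "0 0 0 -2.5 0 0 0.7" --pt "0 0 0 -2 0 0 0.7" --pt "0 0 0 0 0 0 0.7" --pt "0 0 0 0 0 0 0.7" --pt "0 0 0 0 0 0 0.7"

```text
t: 13.72
tool_pos: [0.4312, -0.3497, 0.1927]
tool_rot: [3.121, 0.36, 0.001]
contact_force: [1.0, 0.8, -0.1]
opening: 0.06
```

```bash
python3 - <<'E'
from h import *
o=ctrl.get_obs(); print(o['t'],o['tool_pos'],o['opening'],o['contact_force'])
im,d=snap('wrist','w6.png'); W=wcloud(o,d); z=W[...,2]
m=(abs(W[...,0]-.499)<.05)&(abs(W[...,1]+.334)<.05)&(z>.044)&(z<.06); p=W[m]
print('relay top',m.sum(),cv2.minAreaRect(p[:,:2].astype(np.float32)),np.percentile(p[:,2],[5,50,95]))
t,d=snap('top'); V=cloud('top',d); cv2.imwrite('pics/f.png',np.vstack([im[:,:,::-1],t[:,:,::-1]])[:, :][::1])
cv2.imwrite('pics/f.png',cv2.resize(np.vstack([im,t])[:,:,::-1],(480,600)))
b=np.zeros((400,640),bool); b[130:300,130:310]=1; b&=(V[...,2]>.085)&(t.max(2)<70); print('bar',np.nanmedian(V[b],0))
E
```

```text
13.7167 [ 0.43120007 -0.34973228  0.19270298] 0.059980571667086556 [ 0.98537524  0.82722507 -0.05344819]
relay top 1286 ((0.49555131793022156, -0.33540016412734985), (0.023181108757853508, 0.0400935597717762), 13.138696670532227) [0.04708551 0.04842008 0.04979951]
bar [0.47064156 0.26013599 0.09498585]
```

View pics/f.png

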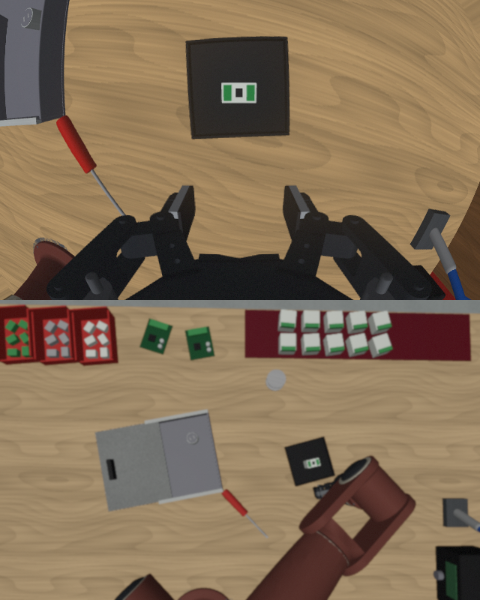

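The relay stands in the tray at (238,93) of the composite, the lid is open, and the capacitor is in the box. The arm is clear, so I'm handing in.

```bash
python3 -c "
from station import ctrl
print(ctrl.finish_job())"
```

```text
the job is handed in; nothing more can be done
None
```

I gripped the lid bar and slid the lid about 145 mm, until the force rose at its stop. I then lifted the relay across its 40 mm width, carried it to the tray and set it down to a light contact of about 2 N. The job was handed in at about 14 s of the 56 s allowed; no verdict is reported.

Last checks, all consistent with success:
- **Relay:** its top face is at z 0.048–0.049 m (0.049 expected) and level. Its centre is within about 5 mm of the tray centre.
- **Lid:** the overhead camera shows the bar moved about 141 mm, against about 145 mm by the arm. That is within the camera's accuracy. I did not measure how far open the lid started, so "fully open" rests on the force rise at the stop.
- **Capacitor:** it is visible in the box in the final pictures and looks unmoved. I did not re-measure its position.
- **Arm:** it is clear of everything, with the tool about 0.19 m above the bench.

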